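# Torque-tighten the sample-cell clamp until it clicks

## Task

Two identical clamps with orange knobs stand on the lab bench; one holds an amber sample cell, the other is empty. Turn the orange knob of the clamp holding the cell clockwise until its torque clutch clicks, stop within five clicks, and let go. Do not turn the knob of the empty clamp.

Things in the scene. Friction and masses are not known exactly. Their poses are not given: they have to be found in the camera images.
- clamp_knob_grip (a point): Orange knob of the fixed clamp holding the amber cell. Its grip is an upright bar 44 mm long, 14 thick, from 91 to 121 mm above the bench, on a 40 mm disc (top at 91 mm) on a 62 mm collar. This point: on the vertical turning axis, mid bar, 112 mm above the bench. x runs along the bar, y across its thickness, z up; it turns with the knob. The bar's -x half has a white stripe on top.
- clamp_spindle (a joint): Angle (rad) of the screw spindle under that knob, with its aluminium collar. Grows as the knob turns clockwise seen from above; starts between 0.15 and 0.55; hard stop at 0.90 = screw home (the collar's black line then points at the red mark on the purple bridge). Turns at about 0.05 N m and stays where left.
- clamp_knob (a joint): Slip (rad) of that knob on its spindle, 0 at start. Clockwise they turn together until the spindle is home; then the clutch gives at 0.22 N m and only the knob turns, over a still collar, and this grows. Each 0.2 rad is one click (no sound or notch). Needed: one click or more; over five (1.0) wears the clutch. First click comes after 0.55 to 0.95 rad of turn. Anticlockwise undoes it.
- spare_knob_tip (a point): Knob of the empty clamp, to be left alone: the white-striped end of its bar, 22 mm from its turning axis, 112 mm above the bench; x points along the bar to the axis. Both clamps are alike: purple, base 110 x 130 mm, bridge 76 x 110 mm with top at 76 mm; only the other has a 190 mm long amber and steel cell sticking out under the bridge.
Mind the look-alikes: they are no part of the job. Leave any green look-alike of the part that bears clamp_knob_grip alone.

How it is judged:
On the way:
1. the screw of the loaded clamp is home (value of joint clamp_spindle above 0.85 rad), for 0.05 s.
At the end, for the whole second after the job is handed in: The loaded clamp's spindle is home (above 0.85 rad of 0.90), its knob has slipped on the clutch by one to five clicks (0.2 to 1.0 rad) and stands still, and the empty clamp's knob is where it was (striped end within 8 mm) (value of joint clamp_spindle above 0.85 rad and value of joint clamp_knob between 0.2 and 1 rad and velocity of joint clamp_knob below 0.05 rad/s and distance of spare_knob_tip from where it was at the start of the episode below 0.008 m); the robot touches nothing.
It fails at once if the clutch is run on for more than five clicks (1.0 rad of slip) (value of joint clamp_knob above 1 rad).
It fails at once if the empty clamp's knob is turned (striped end moved more than 8 mm) (distance of spare_knob_tip from where it was at the start of the episode above 0.008 m).
It also fails if it takes over 32 s, if anything falls off the work surface, if the arm or the gripper's body presses on something with over 40 N, if the wrist force passes 120 N, or if a joint passes its speed limit or range.

## Robot

A 7-joint arm with a two-finger parallel gripper is mounted at the origin on the work surface. World frame = base frame: x ahead of the robot, y to its left, z up, the work surface at z = 0. Lengths are in m, angles in rad, forces in N, time in s.
With the tool pointing down it reaches from about 0.35 to 0.9 m from the base axis. Payload 8.1 kg.
Tool frame: the origin (TCP) lies midway between the tips of the shut fingers; the grasp point (between the pads) lies arm.grip_point_offset behind it (arm.grip_point_offset is the distance from the TCP to the grasp point, in m); y points along the fingers, z is the direction in which the jaws open and shut, and the axes are right-handed (so a half turn about y gives the same grasp; the last joint's range is limited). The gripper opens to 92 mm and grips with 3 to 60 N. Pads are 19 mm wide; open, the fingers measure 130 mm over their backs; the gripper's body (75 mm by 190 mm) begins 47 mm behind the grasp point.
Start: joints at [-1.209, 0.434, 0.025, 1.573, -0.012, 1.134, -0.075], TCP at [0.28, 0.559, 0.227] pointing down, gripper open.
Joint ranges: [-2.62, 2.62], [-0.44, 2.09], [-1.27, 1.32], [0.08, 2.57], [-1.32, 4.46], [0.12, 2], [-2.74, 2.74]. Speed limits (rad/s): [2.22, 2.22, 3.01, 3.01, 3.14, 3.14, 3.14].

## Interface

Orientations are given as a rotation vector (axis times angle).
In Python, from cell import arm, get_image, camera_info gives the robot as it stands.
- The arm moves only by the tool carry_out, never from a script. Its argument "steps" is one flat list of numbers, 5 for each row, row after row: the opening, from 0 (shut) to 1 (fully open), then the shift along the world's x, y, z in units of 0.1 m (1.0 is 0.1 m), then the turn about the world's z in units of 45 degrees (1.0 is 45 degrees). In form: [hand, dx, dy, dz, spin, hand, dx, dy, dz, spin, ...]. A call has 1 to 12 rows; each row is the pose to reach, as a shift and turn from the pose commanded when the call began; what a row does not reach only later rows make up. A row lasts 1/10 s, in which the tool goes at most 50 mm and 8.59 degrees, less where a joint would pass 70% of its speed; a pose out of reach is approached as far as the arm can. A call with a number of a shift or a turn outside -1 to 1 is refused whole. A call with a gripper value outside its range is refused whole. The fingers move at their own pace and stop on an object; "grip_force" is the grip in N (left out, the last holds). Time passes only in rows, so rows that repeat a pose let the fingers close. It gives the time, the measured TCP pose, the force and the opening at its end, in the units of the state.
- arm.observe(): the state, without advancing time (a new reading comes with each control period).
- get_image(name): name is "scene" or "top" or "wrist"; returns (picture, depth): 384x512x3 uint8, red, green, blue; 384x512 float32, m along the optical axis (not along the pixel's ray), 0 where there is no reading.
- camera_info(name): a dict with "fovy" (degrees; the focal length in pixels is half the picture's height over the tangent of half this angle, whatever the lens; pixels are square), "cx", "cy" (the principal point, pixels), "R" (3x3) and "t" (3): a world point X has camera coordinates R X + t; the wrist camera has in their place "tool_from_camera" (4x4, takes a point from camera to tool coordinates, whose origin is the TCP and whose axes are the tool frame's). Camera axes: x right, y down, z forward; pixel columns grow to the right and rows downward; lengths in m; the calibration is good to about 2 mm. The wrist camera is an equidistant fisheye: a pixel r from the principal point sees the ray r / f radians off the axis. A picture is of the moment at which its call begins: read the wrist's pose just before it. camera_info takes no time and is no camera call.
- arm.sign_off(): hands the job in, once; it reports no verdict.
The state is a dict: "clock": time; "joints": joint angles; "dq": joint speeds; "joint_efforts": joint torques, N m; "position": TCP position; "ee_rot": TCP orientation; "force": force on the tool from outside, world axes, zero at the start; "ft_torque": the same for the moment, N m; "width": opening from 0.0 (shut) to 1.0 (fully open).
Only numpy, scipy, OpenCV 4.12 (cv2) and the standard library are available. Lean on these libraries where they do the work, as an engineer would, in place of code of your own. Each camera call takes 0.05 s, during which the arm holds its last target. There are 200 camera calls.

## Working session

There is one attempt and no reset: what is moved stays moved. The work goes in short steps, Python scripts to look and compute and a tool call to move; the robot and the scene stay as the last step left them, time stands still between calls to the robot, and variables do not carry over. Pictures are saved under pics/ and viewed, about 8 in all and at most 12, crops included, and the job is handed in when it is done.

Besides the shell and the picture viewer there is one more tool, called after "Emit:" by a JSON object that holds its "op" and its "data", one argument or row to a line. carry_out: Moves the arm, as the interface text tells. Shifts and turns lie within -1 to 1; 1 stands for 0.1 m of shift or 45 degrees of turn. Its arguments: {"type":"object","properties":{"steps":{"type":"array","items":{"type":"number"}},"grip_force":{"type":"number"}},"required":["steps"]}

```bash
mkdir -p pics
cat > h.py <<'E'
import numpy as np, cv2
from cell import arm, get_image, camera_info
def pts(name, dep):
    c=camera_info(name); h,w=dep.shape; f=h/2/np.tan(np.radians(c["fovy"])/2)
    u,v=np.meshgrid(np.arange(w),np.arange(h))
    P=np.stack([(u-c["cx"])/f*dep,(v-c["cy"])/f*dep,dep],-1)
    return (P-np.array(c["t"]))@np.array(c["R"])   # R^T(P-t)
def save(n,im): cv2.imwrite(f"pics/{n}.png",cv2.cvtColor(im,cv2.COLOR_RGB2BGR))
E
python3 - <<'E'
from h import *
print(arm.observe(), arm.grip_point_offset)
a,d=get_image("top"); b,e=get_image("scene")
np.savez("t0.npz",a=a,d=d,b=b,e=e)
save("both",cv2.resize(np.vstack([a,b]),None,fx=.78,fy=.78))
hsv=cv2.cvtColor(a,cv2.COLOR_RGB2HSV)
P=pts("top",d)
m=cv2.inRange(hsv,(3,130,90),(25,255,255))
n,l,s,c=cv2.connectedComponentsWithStats(m)
for i in range(1,n):
    if s[i,4]>15: print(s[i],c[i].round(1),np.median(P[l==i],0).round(3))
E
```

```text
{'clock': 0.0, 'joints': array([-1.20858486,  0.43520774,  0.02495482,  1.57406982, -0.0116338 ,
        1.13399645, -0.0750985 ]), 'dq': array([-3.95911420e-05, -1.13992346e-03,  5.95989445e-04, -7.41648485e-05,
       -6.78000165e-04,  2.01726074e-04,  5.29678962e-04]), 'joint_efforts': array([ 5.22905684e-04, -6.67858958e+01,  9.85351056e-01, -3.14471269e+01,
       -6.04436221e-02,  4.28875198e-02,  1.89669454e-04]), 'position': array([0.27996624, 0.55823075, 0.22596477]), 'ee_rot': array([-1.5414073 ,  0.36479512, -0.36439242]), 'force': array([-0.90477157, -0.64534741,  0.23887435]), 'ft_torque': array([ 0.02022672, -0.01544918,  0.00770007]), 'width': 0.9999948946574164} 0.0188
[306  78   5  16  69] [308.   85.3] [ 0.819 -0.114  0.024]
[225  82   6   4  17] [227.8  83.3] [0.83  0.108 0.021]
[241  85  15   8  73] [248.2  88. ] [0.814 0.052 0.023]
[266  92   6   3  17] [268.6  92.9] [ 0.8   -0.006  0.022]
[308 104   4   6  20] [309.6 106.4] [ 0.76  -0.118  0.022]
[274 110   5   9  31] [276.2 114.4] [ 0.733 -0.023  0.043]
[263 126  13  17 105] [269.8 134.9] [ 0.66  -0.006  0.096]
[203 156   4   9  26] [204.8 159.9] [0.609 0.169 0.043]
[351 157   9  16  63] [355.3 163.9] [ 0.581 -0.216  0.121]
[347 161   5  10  32] [348.7 165.2] [ 0.582 -0.205  0.092]
[259 163   5  11  35] [260.8 168. ] [0.586 0.019 0.042]
[192 179  13  14 101] [198.9 185.6] [0.532 0.176 0.108]
[195 213   5  10  29] [196.9 217. ] [0.457 0.19  0.043]
[261 212   4  10  34] [262.7 216.2] [0.457 0.016 0.043]
[154 225   4  11  35] [155.5 229.9] [0.424 0.299 0.042]
[260 238  13  15 113] [265.7 244.7] [0.381 0.012 0.113]
[138 253   8  15  60] [142.  258.2] [0.353 0.312 0.12 ]
[146 255   6  12  47] [148.4 260.4] [0.347 0.305 0.091]
[266 270   5  11  33] [268.  275.3] [0.303 0.005 0.042]
[141 284   6  12  50] [143.8 289.6] [0.27  0.328 0.042]
```

View pics/both.png

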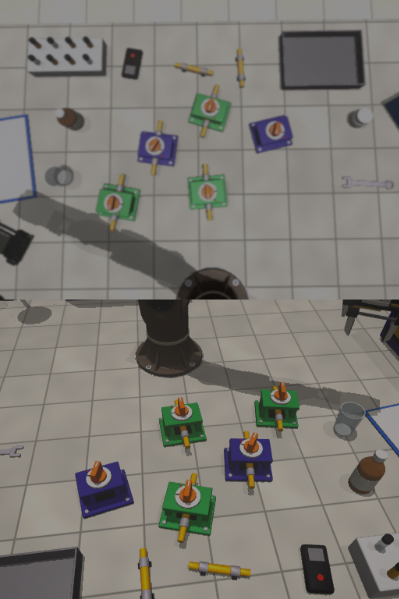

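Five knobs are visible in the top image at full-resolution pixels. The purple clamp at (199,186) has a cell sticking out, the purple one at (352,164) is empty, and three green look-alikes sit at (270,135), (266,245) and (145,259). The target is (199,186), so I'll confirm it in a crop and measure it.

Run:
```python
from h import *
z=np.load("t0.npz"); a,d,b,e=z['a'],z['d'],z['b'],z['e']
for nm,im,dd in(("top",a,d),("scene",b,e)):
    P=pts(nm,dd); hsv=cv2.cvtColor(im,cv2.COLOR_RGB2HSV)
    near=np.hypot(P[...,0]-.535,P[...,1]-.178)<.05
    print(nm)
    o=near&(cv2.inRange(hsv,(3,130,60),(25,255,255))>0)&(P[...,2]>.095)
    t=near&(P[...,2]>.112)&(P[...,2]<.13)
    for k,m in(("orange",o),("top",t)):
        q=P[m]; xy=q[:,:2].astype(np.float32)
        if len(q)<5: continue
        print(k,len(q),q.mean(0).round(4),q[:,2].max().round(4),cv2.minAreaRect(xy), np.argwhere(m).mean(0))
    # collar z about 0.076..0.091 ring: grey non-orange
    m=near&(P[...,2]>.08)
    print("collar",cv2.minEnclosingCircle(P[m][:,:2].astype(np.float32)),m.sum(), np.percentile(P[m][:,2],[5,50,95]))
c1=cv2.resize(a[145:230,155:245],(400,378),interpolation=cv2.INTER_CUBIC)
c2=cv2.resize(b[165:260,275:365],(400,422),interpolation=cv2.INTER_CUBIC)
save("crop",np.hstack([c1,c2[:378]]))
```

```text
top
orange 57 [0.5348 0.1782 0.117 ] 0.1243 ((0.5336766839027405, 0.17965005338191986), (0.017147231847047806, 0.03221716731786728), 48.292842864990234) [183.68421053 197.61403509]
top 103 [0.5317 0.1822 0.1201] 0.1268 ((0.5321458578109741, 0.18232280015945435), (0.015231633558869362, 0.04347303882241249), 61.036380767822266) [184.77669903 195.83495146]
collar ((0.5305783152580261, 0.1804874837398529), 0.04842524603009224) 455 [0.08097449 0.08590632 0.12165089]
scene
orange 163 [0.542  0.1768 0.1137] 0.1215 ((0.5360352396965027, 0.1793469488620758), (0.014255860820412636, 0.04338522255420685), 57.15470886230469) [182.61349693 322.92638037]
top 131 [0.5369 0.1792 0.118 ] 0.1216 ((0.5351359844207764, 0.17974881827831268), (0.01403946615755558, 0.04424765706062317), 57.43655014038086) [179.19083969 323.80152672]
collar ((0.5347291231155396, 0.18012014031410217), 0.03140886873006821) 540 [0.08030972 0.08831034 0.11963453]
```

View pics/crop.png

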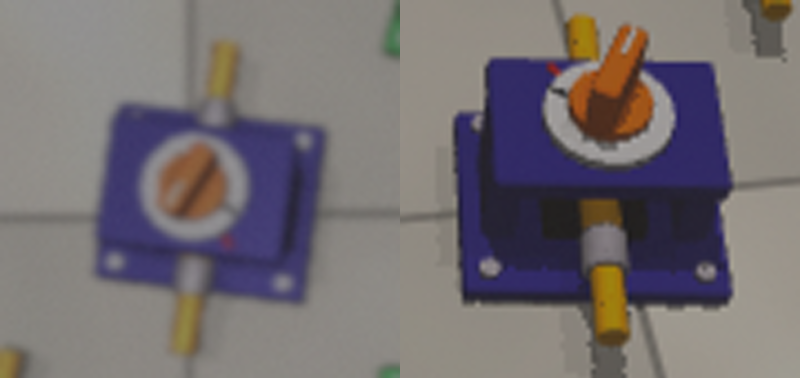

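The crop confirms it: the purple clamp has the amber cell sticking out both sides, and the scene picture shows the striped bar, black line and red mark. The collar circle fit (r = 31.4 mm) and the 44 x 14 mm bar agree with the given sizes. Next I'll work out the shift and turn, and the angle left from the collar line to the red mark.

Run:
```python
from h import *
from scipy.spatial.transform import Rotation as Ro
s=arm.observe(); R=Ro.from_rotvec(s["ee_rot"]).as_matrix(); print(R.round(3))
zt=np.degrees(np.arctan2(R[1,2],R[0,2])); print("jaw yaw",zt,"turn to 57:",(57-zt+90)%180-90)
print("shift",np.array([.535,.180,.097])-s["position"])
z=np.load("t0.npz"); b,e=z['b'],z['e']; P=pts("scene",e); hsv=cv2.cvtColor(b,cv2.COLOR_RGB2HSV).astype(int)
d=P[...,:2]-[.535,.180]; r=np.hypot(d[...,0],d[...,1]); an=np.degrees(np.arctan2(d[...,1],d[...,0]))
red=(r<.055)&(r>.03)&((hsv[...,0]<6)|(hsv[...,0]>172))&(hsv[...,1]>130)&(hsv[...,2]>70)&(P[...,2]>.06)
blk=(r<.031)&(r>.021)&(hsv[...,2]<90)&(P[...,2]>.075)&(P[...,2]<.092)
for k,m in(("red",red),("blk",blk)):
    for v,u in np.argwhere(m): print(k,u,v,an[v,u].round(0),r[v,u].round(3),P[v,u,2].round(3),b[v,u])
```

```text
[[ 0.894 -0.001  0.448]
 [-0.448 -0.001  0.894]
 [ 0.    -1.    -0.001]]
jaw yaw 63.36458126706911 turn to 57: -6.364581267069113
shift [ 0.25502188 -0.37827963 -0.12902549]
red 308 180 -149.0 0.04 0.075 [98 37 43]
red 309 180 -150.0 0.038 0.077 [137  37  35]
red 310 181 -151.0 0.036 0.075 [142  60  59]
blk 309 185 -127.0 0.028 0.079 [77 75 75]
blk 310 185 -124.0 0.026 0.082 [60 58 58]
blk 311 185 -128.0 0.024 0.081 [52 51 51]
blk 311 186 -124.0 0.023 0.081 [81 79 79]
blk 312 186 -122.0 0.021 0.083 [79 73 70]
blk 307 191 -94.0 0.03 0.079 [83 80 79]
blk 307 192 -91.0 0.03 0.078 [59 56 63]
blk 307 193 -87.0 0.031 0.077 [52 48 63]
blk 316 193 -49.0 0.021 0.09 [76 46 31]
blk 308 194 -77.0 0.031 0.08 [68 66 69]
blk 316 194 -48.0 0.021 0.087 [75 51 41]
blk 317 194 -41.0 0.022 0.09 [73 45 33]
blk 308 195 -78.0 0.03 0.076 [55 50 79]
blk 321 195 -19.0 0.021 0.091 [78 47 32]
blk 309 196 -70.0 0.03 0.078 [65 63 63]
blk 335 196 52.0 0.031 0.081 [84 81 82]
blk 309 197 -68.0 0.03 0.076 [51 47 67]
blk 310 197 -66.0 0.029 0.076 [67 65 68]
blk 311 198 -59.0 0.029 0.077 [67 65 68]
blk 312 199 -52.0 0.
[... 474 characters left out ...]
0 0.029 0.076 [69 67 68]
blk 330 201 24.0 0.03 0.077 [69 66 74]
blk 317 202 -29.0 0.03 0.076 [60 57 72]
blk 318 202 -26.0 0.029 0.075 [71 68 75]
blk 319 202 -22.0 0.029 0.077 [69 66 71]
blk 320 202 -18.0 0.029 0.076 [69 67 71]
blk 321 202 -14.0 0.029 0.077 [70 68 68]
blk 322 202 -10.0 0.029 0.078 [70 68 68]
blk 323 202 -7.0 0.03 0.079 [71 69 69]
blk 324 202 -2.0 0.029 0.077 [72 69 69]
blk 325 202 3.0 0.029 0.076 [70 68 69]
blk 326 202 5.0 0.031 0.079 [70 68 71]
blk 327 202 11.0 0.029 0.076 [70 67 74]
blk 322 203 -9.0 0.03 0.075 [53 49 71]
blk 323 203 -6.0 0.03 0.075 [53 48 72]
blk 324 203 -2.0 0.031 0.076 [54 49 74]
blk 325 203 2.0 0.03 0.075 [54 50 74]
blk 326 203 6.0 0.031 0.075 [55 50 84]
```

The black line is at about -126° and the red mark at about -150°, which leaves about 24° (0.42 rad), inside the allowed 0.35–0.75. I plan about 57° of clockwise turn. First I'll travel at height.

Emit:
{"op": "carry_out", "data": {
  "steps": [1,0.2,-0.3,0,0,1,0.42,-0.62,0,-0.14,1,0.64,-0.95,0,-0.14]
}}

```text
clock: 0.4
position: [0.3444, 0.4626, 0.2262]
ee_rot: [-1.524, 0.453, -0.452]
force: [0.9, -0.4, 0.0]
width: 1.001
```

Emit:
{"op": "carry_out", "data": {
  "steps": [1,0.2,-0.3,0,0,1,0.42,-0.62,0,0,1,0.64,-0.95,0,0]
}}

```text
clock: 0.7
position: [0.4086, 0.3673, 0.2265]
ee_rot: [-1.524, 0.45, -0.45]
force: [0.5, -0.3, -0.4]
width: 0.997
```

Emit:
{"op": "carry_out", "data": {
  "steps": [1,0.2,-0.3,0,0,1,0.42,-0.62,0,0,1,0.64,-0.95,0,0]
}}

```text
clock: 1.0
position: [0.4726, 0.2724, 0.2265]
ee_rot: [-1.524, 0.45, -0.45]
force: [0.8, 0.5, -0.1]
width: 1.002
```

Emit:
{"op": "carry_out", "data": {
  "steps": [1,0.2,-0.3,0,0,1,0.42,-0.62,0,0,1,0.63,-0.94,0,0,1,0.63,-0.94,0,0,1,0.63,-0.94,0,0,1,0.63,-0.94,0,0]
}}

```text
clock: 1.6
position: [0.5344, 0.1808, 0.2264]
ee_rot: [-1.524, 0.45, -0.449]
force: [-0.2, -0.1, 0.1]
width: 1.0
```

```bash
cat >> h.py <<'E'
from scipy.spatial.transform import Rotation as Ro
def wrist():
    s=arm.observe(); im,dep=get_image("wrist"); c=camera_info("wrist")
    h,w=dep.shape; f=h/2/np.tan(np.radians(c["fovy"])/2)
    u,v=np.meshgrid(np.arange(w)-c["cx"],np.arange(h)-c["cy"]); r=np.hypot(u,v)+1e-9; th=r/f
    k=np.tan(np.minimum(th,1.5))/r*dep
    P=np.stack([u*k,v*k,dep],-1); T=np.array(c["tool_from_camera"])
    P=P@T[:3,:3].T+T[:3,3]
    return im,dep,P@Ro.from_rotvec(s["ee_rot"]).as_matrix().T+s["position"],s
def bar(im,P,x=.535,y=.18):
    m=(np.hypot(P[...,0]-x,P[...,1]-y)<.045)&(P[...,2]>.113)&(P[...,2]<.129)
    q=P[m]; print("bar",len(q),q.mean(0).round(4),cv2.minAreaRect(q[:,:2].astype(np.float32)))
E
python3 - <<'E'
from h import *
im,d,P,s=wrist(); bar(im,P)
m=(np.hypot(P[...,0]-.535,P[...,1]-.18)<.045)&(P[...,2]>.082)
print("collar",cv2.minEnclosingCircle(P[m][:,:2].astype(np.float32)),m.sum(),s["joints"].round(2))
save("w1",im)
E
```

```text
bar 682 [0.5316 0.183  0.1199] ((0.5325433611869812, 0.18233051896095276), (0.013255841098725796, 0.04358294606208801), 57.16440200805664)
collar ((0.5344775319099426, 0.18099215626716614), 0.04504000395536423) 26840 [-0.57  0.34  0.2   1.74 -0.08  1.08  0.65]
```

View pics/w1.png

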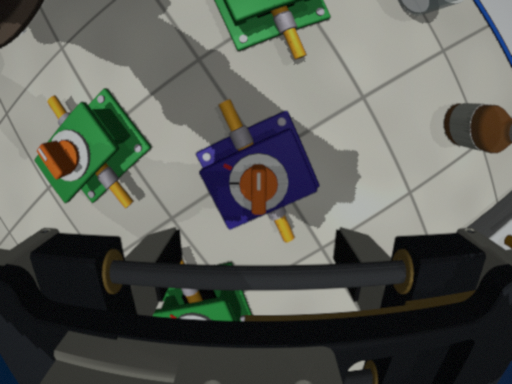

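The wrist view shows the purple clamp with its cell at (258,180) and the bar upright between the jaws at 57.2°. The wrist and scene fixes agree to 3 mm, and the difference lies along the bar. I'll descend and grip.

Emit:
{"op": "carry_out", "data": {
  "steps": [1,0,0,-0.35,0,1,0,0,-0.7,0,1,0,0,-0.9,0]
}}

```text
clock: 1.95
position: [0.5333, 0.1808, 0.1344]
ee_rot: [-1.525, 0.45, -0.447]
force: [0.6, 0.2, 1.0]
width: 1.003
```

Emit:
{"op": "carry_out", "data": {
  "steps": [1,0,0,-0.2,0,1,0,0,-0.39,0,1,0,0,-0.39,0,1,0,0,-0.39,0]
}}

```text
clock: 2.35
position: [0.5348, 0.1806, 0.098]
ee_rot: [-1.524, 0.45, -0.449]
force: [0.3, 0.3, 1.2]
width: 0.996
```

Emit:
{"op": "carry_out", "data": {
  "steps": [0,0,0,0,0,0,0,0,0,0,0,0,0,0,0,0,0,0,0,0,0,0,0,0,0,0,0,0,0,0,0,0,0,0,0,0,0,0,0,0,0,0,0,0,0,0,0,0,0,0],
  "grip_force": 40
}}

```text
clock: 3.35
position: [0.5352, 0.1797, 0.0977]
ee_rot: [-1.523, 0.45, -0.45]
force: [1.0, 1.3, 0.5]
width: 0.177
```

Emit:
{"op": "carry_out", "data": {
  "steps": [0,0,0,0,0,0,0,0,0,0]
}}

```text
clock: 3.55
position: [0.5358, 0.1806, 0.0978]
ee_rot: [-1.522, 0.449, -0.451]
force: [3.8, 4.4, -4.4]
width: 0.153
```

```bash
python3 -c "
from h import *
s=arm.observe(); print(s['width'],s['force'],s['ft_torque'],s['joints'].round(3))"
```

```text
0.15328076876706792 [ 3.82424868  4.40214717 -4.37152078] [ 0.82784932 -0.74755755 -0.06616779] [-0.544  0.479  0.173  1.878 -0.112  0.792  0.684]
```

The grip is square at 14.1 mm. Now I'll turn clockwise 45°, with the rest to follow.

Emit:
{"op": "carry_out", "data": {
  "steps": [0,0,0,0,-0.1,0,0,0,0,-0.2,0,0,0,0,-0.3,0,0,0,0,-0.4,0,0,0,0,-0.5,0,0,0,0,-0.6,0,0,0,0,-0.7,0,0,0,0,-0.8,0,0,0,0,-0.9,0,0,0,0,-1,0,0,0,0,-1,0,0,0,0,-1]
}}

```text
clock: 4.75
position: [0.5338, 0.1793, 0.0977]
ee_rot: [-1.304, 1.054, -1.052]
force: [-4.4, -0.2, 4.9]
width: 0.155
```

Run:
```python
from h import *
s=arm.observe(); R=Ro.from_rotvec(s["ee_rot"]).as_matrix()
print(s["clock"],s['width'],s['force'],s['ft_torque'],s['position'],"jaw yaw",np.degrees(np.arctan2(R[1,2],R[0,2])))
b,e=get_image("scene"); save("s2",cv2.resize(b[160:235,280:370],(600,500),interpolation=cv2.INTER_CUBIC))
```

```text
4.75 0.1546088396188869 [-4.37613548 -0.15921003  4.92292407] [-0.12807594  1.01194834 -0.03339372] [0.53380864 0.17929143 0.09773051] jaw yaw 12.06057270501432
```

View pics/s2.png

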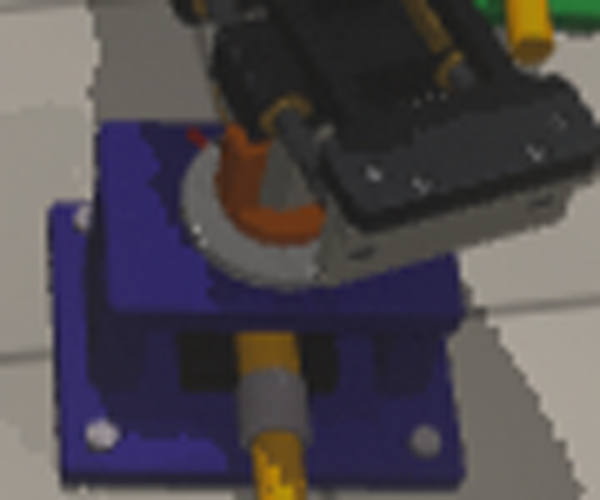

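The bar is still square in the jaws and has turned 45°, for an expected slip of about 0.36 rad. The collar line is no longer at its old place, but the gripper shadows the mark. I'll add another 12°, release and rise.

Emit:
{"op": "carry_out", "data": {
  "steps": [0,0,0,0,-0.1,0,0,0,0,-0.2,0,0,0,0,-0.27,0,0,0,0,-0.27,0,0,0,0,-0.27]
}}

```text
clock: 5.3
position: [0.5332, 0.1792, 0.0977]
ee_rot: [-1.212, 1.213, -1.209]
force: [-7.3, -1.3, 7.5]
width: 0.151
```

Emit:
{"op": "carry_out", "data": {
  "steps": [1,0,0,0,0,1,0,0,0,0,1,0,0,0,0,1,0,0,0,0,1,0,0,0,0,1,0,0,0,0,1,0,0,0,0,1,0,0,0,0,1,0,0,0,0,1,0,0,0,0]
}}

```text
clock: 6.3
position: [0.5352, 0.1797, 0.0977]
ee_rot: [-1.208, 1.21, -1.21]
force: [-0.1, 0.2, 0.7]
width: 0.965
```

Emit:
{"op": "carry_out", "data": {
  "steps": [1,0,0,0.25,0,1,0,0,0.6,0,1,0,0,1,0,1,0,0,1,0]
}}

```text
clock: 6.7
position: [0.5381, 0.1802, 0.2027]
ee_rot: [-1.2, 1.207, -1.212]
force: [0.1, 0.2, -1.1]
width: 1.0
```

Emit:
{"op": "carry_out", "data": {
  "steps": [1,-0.2,0.3,0.2,0,1,-0.4,0.6,0.3,0,1,-0.6,0.95,0.3,0,1,-0.6,0.95,0.3,0,1,-0.6,0.95,0.3,0]
}}

```text
clock: 7.2
position: [0.4744, 0.2755, 0.2273]
ee_rot: [-1.21, 1.209, -1.208]
force: [-0.3, -0.5, -0.0]
width: 0.997
```

Run:
```python
from h import *
b,e=get_image("scene"); a,d=get_image("top")
z=np.load("t0.npz")
for nm,im,dd,im0,d0 in(("scene",b,e,z['b'],z['e']),("top",a,d,z['a'],z['d'])):
    print(nm); P=pts(nm,dd); bar(im,P)
    P0=pts(nm,d0); c=(.582,-.212); bar(im0,P0,*c); bar(im,P,*c)
Pw=pts("scene",e); hsv=cv2.cvtColor(b,cv2.COLOR_RGB2HSV).astype(int)
dd=Pw[...,:2]-[.535,.180]; r=np.hypot(dd[...,0],dd[...,1]); an=np.degrees(np.arctan2(dd[...,1],dd[...,0]))
blk=(r<.031)&(r>.021)&(hsv[...,2]<90)&(Pw[...,2]>.075)&(Pw[...,2]<.092)&(abs(an+150)<50)
red=(r<.055)&(r>.03)&((hsv[...,0]<6)|(hsv[...,0]>172))&(hsv[...,1]>130)&(Pw[...,2]>.06)
print("blk",an[blk].round(),"red",an[red].round())
save("s3",np.hstack([cv2.resize(b[165:235,280:370],(400,311),interpolation=cv2.INTER_CUBIC),cv2.resize(a[145:225,155:245],(400,311),interpolation=cv2.INTER_CUBIC)]))
```

```text
scene
bar 143 [0.5364 0.1798 0.1178] ((0.5358867645263672, 0.18020093441009521), (0.017384245991706848, 0.04397647827863693), 5.276679515838623)
bar 163 [ 0.5833 -0.2156  0.1184] ((0.5815592408180237, -0.21617788076400757), (0.014176072552800179, 0.04502318426966667), 75.29801940917969)
bar 168 [ 0.5833 -0.2154  0.1185] ((0.5819811224937439, -0.2160097360610962), (0.014405581168830395, 0.044243186712265015), 76.46736907958984)
top
bar 106 [0.5323 0.1826 0.1206] ((0.5324227213859558, 0.18342551589012146), (0.04321133345365524, 0.013202166184782982), 89.55754852294922)
bar 105 [ 0.5784 -0.213   0.1211] ((0.5787476301193237, -0.21386313438415527), (0.014623919501900673, 0.04277719929814339), 73.72986602783203)
bar 104 [ 0.5781 -0.2131  0.1208] ((0.5790602564811707, -0.21384260058403015), (0.013757655397057533, 0.04423804208636284), 73.47987365722656)
blk [-151.] red [-149. -150. -153.]
```

View pics/s3.png

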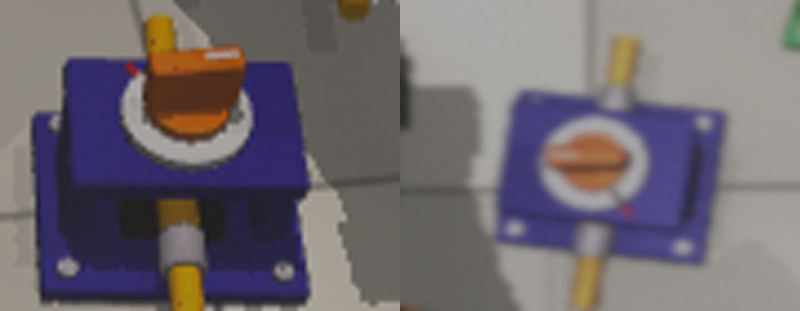

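The line now points at the red mark in the top view at (615,192)→(625,210), and the scene view puts both at about -150°. The bar is at about 0°, a turn of 57° against about 24° for the collar, so the slip is about 0.57 rad. The spare knob hasn't moved.

```bash
python3 -c "
from h import *
print(arm.observe()['clock'],abs(arm.observe()['dq']).max()); print(arm.sign_off())"
```

```text
7.3 0.011661083583033237
the job is handed in; nothing more can be done
None
```

I turned the knob of the purple clamp holding the amber cell about 57° clockwise. I then let go, moved the arm clear and handed the job in at 7.3 s; hand-in gives no verdict.

- **Spindle home:** the collar's black line went from about -126° to -151° and now points at the red mark (about -150°). Only one pixel of the line was measurable in the scene view at the end, but the top view also shows them lined up.
- **Clutch slip:** about 0.57 rad, or 2 to 3 clicks. This is the 57° knob turn less the roughly 24° of collar turn. The two cameras put the final bar angle at 5° (scene) and 0° (top), so slip could be up to 0.1 rad lower, still well within 0.2 to 1.0.
- **Empty clamp's knob:** it has not turned. Its bar angle agreed within about 1° before and after, and its position within 0.5 mm.
- **Check that failed:** the wrist torque about the vertical read only -0.03 N m partway through the turn, so it did not confirm that the clutch was slipping. The slip figure rests on the pictures.

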